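Lock the mould half in its transit cradle

TASK

Secure the mould half in its transit cradle: swing the open keeper bar shut over it until the bar clicks home in its detent against the end stop, then press the wing knob on the bar's free end down and turn it clockwise (seen from above) as far as it goes, so that it stays down when you let go. Leave the mould half lying in the cradle, and do not disturb the beaker, the screwdriver and the small moulding beside it.

Things in the scene. Friction and masses are not known exactly. Their poses are not given: they have to be found in the camera images.
- cradle: Fixed aluminium base plate 90 (x) x 224 (y) x 10 mm. Origin: middle of the mould's bed, at the work surface. Own x points away from the robot, y along the shut keeper bar. Round pivot post at own (0, -80) mm; dark steel catch post, 28 x 60 x 32 mm high, round own (0, +90); on its far (+x) side the bar's end stop, 44 mm high, at own y +100 to +118.
- keeper_hinge (a point): A point on the vertical pivot axis of the keeper bar, at the middle of the bar's thickness (38 mm above the work surface), own (0, -80) mm of the cradle.
- keeper (a joint): Keeper bar angle (rad): 0 shut, along the cradle's own +y from the pivot, against the end stop; positive is open, towards the robot (own -x), at most 0.95. Flat steel, 24 mm wide, 33 to 43 mm above the work surface, reaching 198 mm from the pivot; swings level. A sprung ball in the catch post resists the last 0.06 rad with about 3 N at the bar's end, then holds it at 0.
- handle (a point): Middle of the upright round black handle on the keeper bar, 14 mm in diameter, 28 mm high (43 to 71 mm above the work surface), 80 mm from the pivot axis. The point is 60 mm above the work surface.
- knob_press (a joint): How far the wing knob is pressed down (m): 0 up (sprung), 0.010 fully down (about 4 N). With the bar shut, knob pressed fully and then turned to its stop, a lug catches under the catch post's edge and the knob stays down at about 0.008; otherwise it springs up. Press before turning: turned first, the lug lands on the edge and blocks.
- knob_turn (a joint): Turn of the wing knob (rad), growing clockwise seen from above: 0 with the wing along the keeper bar (as at the start), 1.4 at its stop with the wing across the bar. It stays where it is left.
- knob_wing (a point): Middle of the wing of the black knob near the bar's free end, 158 mm from the pivot axis. The wing is 30 mm long (own y), 10 mm thick (own x) and 24 mm high and stands on a round flange 32 mm in diameter, 5 mm thick. The point is 12 mm above the flange's top; while the knob is up it is 71 mm above the work surface.
- mould_half: Loose aluminium mould half, 76 x 86 x 19 mm, lying flat in the cradle on the 10 mm base plate. Origin: centre of its underside.
- beaker_cup: Bystander: clear beaker, 64 mm wide, 81 mm high, standing. Origin: centre of its underside.
- screwdriver: Bystander: short screwdriver with a black and yellow handle, 28 x 113 x 26 mm, lying along its own y. Origin: centre of its underside.
- moulding: Bystander: small flat moulded part, 20 x 41 x 5 mm, lying flat. Origin: centre of its underside.

How it is judged:
By the outcome, as a careful person would: the job done as asked, in the order asked, and still so for the second after the job is handed in, with the robot touching nothing.
It also fails if it takes over 51 s, if anything falls off the work surface, if the arm or the gripper's body presses on something with over 40 N, if the wrist force passes 120 N, or if a joint passes its speed limit or range.

ROBOT

A 7-joint arm with a two-finger parallel gripper is mounted at the origin on a cart in front of the work surface, level with it; the furniture and walls round the work are solid. World frame = base frame: x ahead of the robot, y to its left, z up, the work surface at z = 0. Lengths are in mm, angles in rad, forces in N, time in s.
With the tool pointing down it reaches from about 400 to 850 mm from the base axis. Payload 6.9 kg.
Tool frame: the origin (TCP) lies at the very end of the fingers, on their centre line; the grasp point (between the pads) lies 19 mm behind it; z points along the fingers, y is the line along which they close (so a half turn about z gives the same grasp; the last joint's range is limited). The gripper opens to 85 mm and grips with 20 to 120 N. Pads are 22 mm wide; open, the fingers measure 114 mm over their backs; the gripper's body (76 mm by 85 mm) begins 54 mm behind the grasp point. The pads swing forward as they close: fully open they stand 13 mm farther back than shut.
Start: joints at [-1.204, 0.507, -0.238, 1.5, 0.126, 1.149, -0.155], TCP at [161.782, 603.687, 231.275] pointing down, gripper open.
Joint ranges: [-3.08, 3.08], [-0.24, 2.05], [-1.43, 1.35], [0, 2.5], [-1.52, 4.66], [0.17, 1.96], [-2.89, 2.89]. Speed limits (rad/s): [2.39, 2.39, 3.14, 3.14, 3.14, 3.14, 3.14].

INTERFACE

Orientations are given as a unit quaternion [w, x, y, z].
In Python, from rig import robot gives the robot as it stands.
- The arm moves only by the tool carry_out, never from a script. Its argument "targets" is text: rows parted by semicolons, each of 7 numbers parted by spaces: the turn, a rotation vector about the tool's x, y, z in degrees, then the shift along the tool's x, y, z in m, then the closure, from 0 (fully open) to 1 (shut). In form: wx wy wz tx ty tz claw; .... A call has 1 to 5 rows; each row shifts and turns the commanded pose from where the row before left it, along the tool's axes as they then stand; what a row does not reach is not made up. A row lasts 1/10 s, in which the tool goes at most 50 mm and 8.59 degrees, less where a joint would pass 70% of its speed; a pose out of reach is approached as far as the arm can. A call with a gripper value outside its range is refused whole. The fingers move at their own pace and stop on an object; "force" is the grip in N (left out, the last holds). Time passes only in rows, so rows that do not move let the fingers close. It gives the time, the measured TCP pose, the force, the opening and the grip force at its end, in the units of the state.
- robot.observe(): the state, without advancing time (a new reading comes with each control period).
- robot.grab_frame(name): name is "scene" or "top"; returns the picture (400x640x3 uint8, red, green, blue); there is no depth.
- robot.camera_info(name): a dict with "fx", "fy", "cx", "cy" (pixels), "eye" and "orientation" of the camera in the world. Camera axes: x right, y up, looking along -z (the intrinsics and any distortion apply to the point x, -y, -z); pixel columns grow to the right and rows downward; lengths in mm; the calibration is good to about 2 mm. A picture is of the moment at which its call begins. camera_info takes no time and is no camera call.
- robot.job_done(): hands the job in; it is judged then, once.
The state is a dict: "time": time; "qpos": joint angles; "qd": joint speeds; "effort": joint torques, N m; "tcp_pos": TCP position; "orientation": TCP orientation; "contact_force": force on the tool from outside, world axes, zero at the start; "wrist_torque": the same for the moment, N m; "gripper_width": finger opening in mm; "grasp_force": force on a finger pad.
Only numpy, scipy, OpenCV 4.12 (cv2) and the standard library are available. Lean on these libraries where they do the work, as an engineer would, in place of code of your own. Each camera call takes 0.05 s, during which the arm holds its last target. There are 200 camera calls.

## Working session

There is one attempt and no reset: what is moved stays moved. The work goes in short steps, Python scripts to look and compute and a tool call to move; the robot and the scene stay as the last step left them, time stands still between calls to the robot, and variables do not carry over. Pictures are saved under pics/ and viewed, at most 10 in all, crops included, and the job is handed in when it is done.

Besides the shell and the picture viewer there is one more tool, called after "Call:" by a JSON object that holds its "name" and its "arguments", one argument or row to a line. carry_out: Moves the arm, as the interface text tells. Its arguments: {"type":"object","properties":{"targets":{"type":"string"},"force":{"type":"number"}},"required":["targets"]}

```bash
ls; mkdir -p pics; python3 - <<'E'
from rig import robot
import cv2
for n in("scene","top"):
    cv2.imwrite(f"pics/{n}0.png",robot.grab_frame(n)[:,:,::-1]); print(robot.camera_info(n))
print(robot.observe())
E
```

```text
pics
{'fx': 366.8446151318298, 'fy': 366.8446151318298, 'cx': 318.7301981169353, 'cy': 199.26945877596276, 'eye': array([ 257.34432418, -332.7658561 ,  781.35883247]), 'orientation': array([ 0.8927821 ,  0.25198798, -0.10019774, -0.35972571])}
{'fx': 462.1061209282581, 'fy': 462.1061209282581, 'cx': 323.0124404884756, 'cy': 195.32599506567257, 'eye': array([ 4.05641572e+02, -7.12863319e-01,  9.06977913e+02]), 'orientation': array([ 0.70416246,  0.0472994 , -0.080469  , -0.70387693])}
{'time': 0.1, 'qpos': array([-1.20350401,  0.50823904, -0.23752258,  1.50104046,  0.12570697,
        1.14890885, -0.1548287 ]), 'qd': array([-0.00035656, -0.00266713, -0.00069267, -0.00339023, -0.00094353,
        0.00183257, -0.00134404]), 'effort': array([-5.01942413e-03, -6.21846414e+01, -2.19467595e+00, -2.50207400e+01,
        1.25579454e-02,  7.77554931e-03,  2.24520016e-05]), 'tcp_pos': array([161.71765144, 603.24238678, 230.52282341]), 'orientation': array([-8.33173790e-05,  1.30533081e-01,  9.91443629e-01, -7.99243441e-04]), 'contact_force': array([-0.30293011,  0.90915566,  0.34063624]), 'wrist_torque': array([-0.1080875 ,  0.00652735,  0.03848713]), 'grasp_force': 0.0, 'gripper_width': 85.39153536934812}
```

View pics/scene0.png

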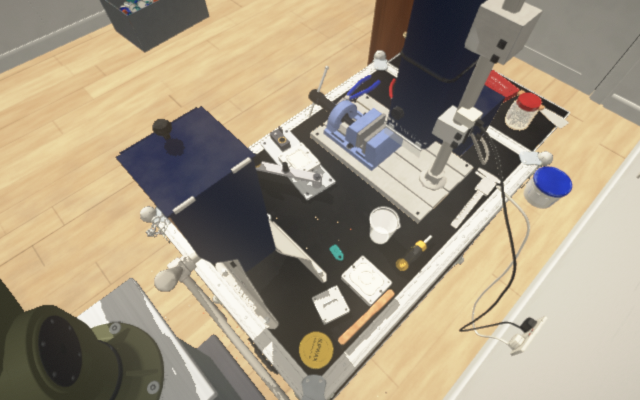

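View pics/top0.png

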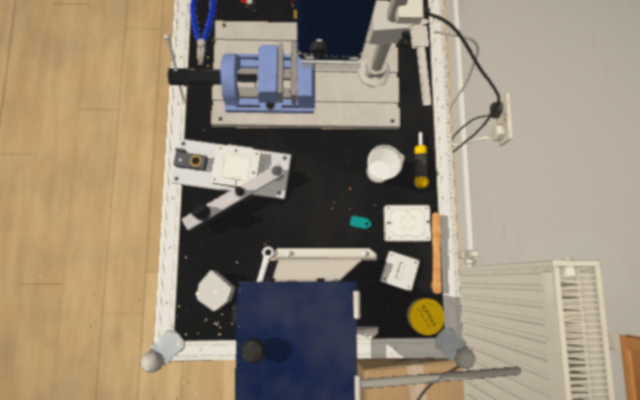

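The top view shows the cradle at about (175–292, 140–198), with its pivot near (277,172), handle near (240,190) and knob near (202,213). The scene view shows it at about (255–335, 130–195). Next I zoom in on both.

```bash
python3 - <<'E'
import cv2,numpy as np
a=cv2.imread("pics/top0.png")[125:240,160:310]; b=cv2.imread("pics/scene0.png")[115:205,245:345]
A=cv2.resize(a,None,fx=5,fy=5,interpolation=cv2.INTER_CUBIC); cv2.imwrite("pics/topc.png",A)
cv2.imwrite("pics/scenec.png",cv2.resize(b,None,fx=6,fy=6,interpolation=cv2.INTER_CUBIC))
E
cat > h.py <<'E'
import numpy as np
from rig import robot
from scipy.spatial.transform import Rotation as R
def cam(n):
    c=robot.camera_info(n); q=c['orientation']; return c,R.from_quat([q[1],q[2],q[3],q[0]])
def px2w(n,u,v,z):
    c,r=cam(n); d=r.apply([(u-c['cx'])/c['fx'],-(v-c['cy'])/c['fy'],-1.]); e=np.array(c['eye']); return e+d*(z-e[2])/d[2]
def w2px(n,p):
    c,r=cam(n); k=r.inv().apply(np.array(p)-c['eye']); return np.array([c['cx']+c['fx']*k[0]/-k[2],c['cy']-c['fy']*k[1]/-k[2]])
E
```

```text
(no output)
```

View pics/topc.png

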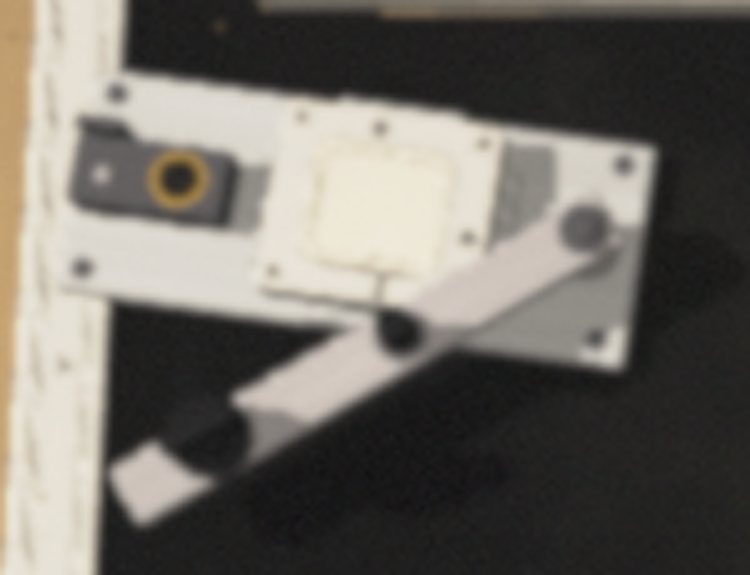

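View pics/scenec.png

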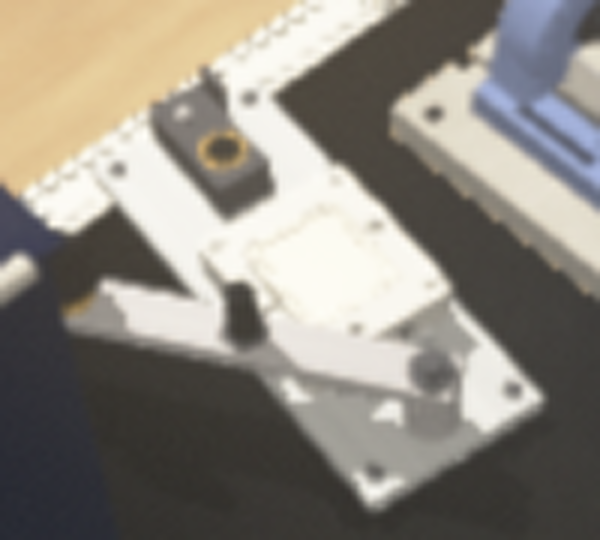

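```bash
cat > fit.py <<'E'
from h import *
from scipy.optimize import least_squares
T=lambda x,y:("top",160+x/5,125+y/5); S=lambda x,y:("scene",245+x/6,115+y/6)
# (obs, own-frame point as function of bar angle a)
bar=lambda r,z:(lambda a:(-r*np.sin(a),-80+r*np.cos(a),z)); fx=lambda *p:(lambda a:p)
D=[(T(657,147),fx(45,-112,10)),(T(625,370),fx(-45,-112,10)),(S(545,400),fx(45,-112,10)),(S(375,510),fx(-45,-112,10)),
(T(585,228),fx(0,-80,48)),(S(433,368),fx(0,-80,48)),(T(178,179),fx(0,78,32)),(S(222,150),fx(0,78,32)),
(T(400,325),bar(80,71)),(S(240,290),bar(80,71)),(T(125,500),bar(198,43))]
def world(p,q):
    c,s=np.cos(p[2]),np.sin(p[2]); return np.array([p[0]+c*q[0]-s*q[1],p[1]+s*q[0]+c*q[1],q[2]])
f=lambda p:np.concatenate([w2px(o[0],world(p,g(p[3])))-o[1:] for o,g in D])
r=least_squares(f,[480,150,0,.6],loss='soft_l1',x_scale=[100,100,.1,.1])
p=r.x
if __name__=="__main__":
    print(p); print(f(p).reshape(-1,2).round(1))
    print("pivot",world(p,(0,-80,38)),"handle",world(p,bar(80,60)(p[3])),"shut",world(p,(0,0,60)),"knob",world(p,bar(158,71)(p[3])),"knobshut",world(p,(0,78,71)))
E
python3 fit.py
```

```text
[ 6.22070823e+02  1.26462744e+02 -1.35579639e-01  6.97706274e-01]
[[ 5.1  0.7]
 [ 5.1 -0.1]
 [ 2.3  1.5]
 [ 1.6  1.1]
 [-0.7 -0.5]
 [-1.  -1.6]
 [-0.2 -0.1]
 [-0.6 -1. ]
 [-1.8 -0.4]
 [-1.  -0.6]
 [-0.   0.5]]
pivot [611.25765046  47.19689158  38.        ] handle [568.61870664 114.88677613  60.        ] shut [622.07082273 126.46274366  60.        ] knob [527.04573642 180.88441356  71.        ] knobshut [632.61366568 203.74694944  71.        ]
```

```bash
sed -i 's/-112/-102/g' fit.py; python3 fit.py
```

```text
[ 6.21277956e+02  1.24552579e+02 -1.36999689e-01  6.88655280e-01]
[[ 1.2  0.5]
 [ 0.9 -0.3]
 [ 0.1 -0.5]
 [-0.5 -1. ]
 [ 0.3 -0. ]
 [-0.7 -0.9]
 [ 0.8  0.2]
 [-0.3 -0.4]
 [-1.  -0.3]
 [-0.7 -0.2]
 [ 0.4  0.1]]
pivot [610.35223288  45.30216166  38.        ] handle [568.42439737 113.43480148  60.        ] shut [621.2779557  124.55257857  60.        ] knob [527.54475775 179.86412531  71.        ] knobshut [631.93053544 201.82173506  71.        ]
```

```bash
python3 - <<'E'
from h import *
def tri(a,b):
    A=[];B=[]
    for n,uv in(("top",a),("scene",b)):
        e=px2w(n,*uv,900);d=px2w(n,*uv,0)-e;d/=np.linalg.norm(d);P=np.eye(3)-np.outer(d,d);A.append(P);B.append(P@e)
    return np.linalg.lstsq(np.vstack(A),np.hstack(B),rcond=None)
for k in[((357,282),(262,172)),((237,282),(200,107)),((250,345),(163,127))]:
    r=tri(*k);print(r[0].round(),r[1])
print(w2px("scene",(0,0,0)),w2px("scene",(162,603,231)),w2px("top",(162,603,231)))
E
```

```text
[404. -65. 371.] [1.75376547]
[404.  68. 400.] [0.08127017]
[341.  51. 419.] [1.14374276]
[101.47243317 385.87354646] [-14.20347049  91.81108078] [-171.49197677  475.04950674]
```

Call:
{"name": "carry_out", "arguments": {
  "targets": "0 0 0 -0.037 -0.0263 0.003 0;0 0 0 -0.037 -0.0263 0.003 0;0 0 0 -0.037 -0.0263 0.003 0;0 0 0 -0.037 -0.0263 0.003 0;0 0 0 -0.037 -0.0263 0.003 0",
  "force": 25
}}

```text
time: 0.6
tcp_pos: [307.2, 427.0, 215.9]
orientation: [-0.0, 0.13, 0.991, -0.0]
contact_force: [1.2, 0.6, 0.4]
gripper_width: 85.5
grasp_force: 0.0
```

Call:
{"name": "carry_out", "arguments": {
  "targets": "0 0 0 -0.037 -0.0263 0.003 0;0 0 0 -0.037 -0.0263 0.003 0;0 0 0 -0.037 -0.0263 0.003 0;0 0 0 0 0 0 0;0 0 0 0 0 0 0"
}}

```text
time: 1.1
tcp_pos: [393.8, 322.8, 207.0]
orientation: [-0.0, 0.132, 0.991, -0.0]
contact_force: [-0.7, 0.1, 0.2]
gripper_width: 85.2
grasp_force: 0.0
```

```bash
cat >> h.py <<'E'
def rot():
    q=robot.observe()['orientation']; return R.from_quat([q[1],q[2],q[3],q[0]])
def go(p,ang=None):
    o=robot.observe(); r=rot(); ty=r.apply([0,1,0]); a=np.degrees(np.arctan2(ty[1],ty[0]))
    print("t",round(o['time'],2),"tcp",o['tcp_pos'].round(1),"yaw",a.round(1),"tilt",r.apply([0,0,1]).round(3),"F",o['contact_force'].round(1),"w",round(o['gripper_width'],1),"q",o['qpos'].round(2))
    if p is not None: print("tool shift m",(r.inv().apply(np.array(p)-o['tcp_pos'])/1000).round(4))
    if ang is not None: print("wz", round(-(((ang-a)+90)%180-90),1))
E
python3 - <<'E'
from h import *
import cv2
go((568.4,113.4,150),31.6)
cv2.imwrite("pics/s1.png",robot.grab_frame("scene")[:,:,::-1])
E
```

```text
t 1.1 tcp [393.8 322.8 207. ] yaw 74.8 tilt [-0.001 -0.001 -1.   ] F [-0.7  0.1  0.2] w 85.2 q [-0.6   0.35 -0.18  1.84  0.08  0.96  0.49]
tool shift m [-0.2234 -0.1563  0.057 ]
wz 43.2
```

View pics/s1.png

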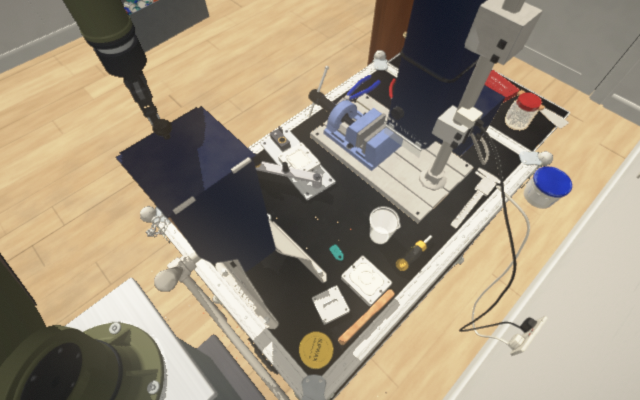

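Call:
{"name": "carry_out", "arguments": {
  "targets": "0 0 0 -0.0372 -0.026 0.005 0;0 0 0 -0.0372 -0.026 0.005 0;0 0 0 -0.0372 -0.026 0.005 0;0 0 0 -0.0372 -0.026 0.005 0;0 0 0 -0.0372 -0.026 0.005 0"
}}

```text
time: 1.65
tcp_pos: [539.6, 151.1, 182.1]
orientation: [-0.0, 0.129, 0.992, 0.001]
contact_force: [1.4, 1.1, 0.9]
gripper_width: 85.2
grasp_force: 0.0
```

Call:
{"name": "carry_out", "arguments": {
  "targets": "0 0 0 -0.0372 -0.026 0.005 0;0 0 8.5 0 0 0 0;0 0 8.5 0 0 0 0;0 0 8.5 0 0 0 0;0 0 8.5 0 0 0 0"
}}

```text
time: 2.15
tcp_pos: [568.0, 117.8, 177.0]
orientation: [-0.001, 0.416, 0.909, 0.0]
contact_force: [0.1, 0.3, -0.2]
gripper_width: 85.3
grasp_force: 0.0
```

Call:
{"name": "carry_out", "arguments": {
  "targets": "0 0 8.5 0 0 0 0;0 0 0.7 0 0 0 0;0 0 0 0 0 0 0"
}}

```text
time: 2.45
tcp_pos: [568.1, 117.2, 177.1]
orientation: [-0.0, 0.484, 0.875, 0.0]
contact_force: [0.3, -0.2, 0.4]
gripper_width: 85.4
grasp_force: 0.0
```

```bash
python3 - <<'E'
from h import *
import cv2
go((568.4,113.4,48),31.6)
cv2.imwrite("pics/s2.png",np.vstack([robot.grab_frame("scene")[20:270,:,::-1],robot.grab_frame("top")[80:330,:,::-1]]))
E
```

```text
t 2.45 tcp [568.1 117.2 177.1] yaw 32.2 tilt [-0.  0. -1.] F [ 0.3 -0.2  0.4] w 85.4 q [-0.3   0.48  0.08  1.7  -0.05  0.96  0.36]
tool shift m [-0.0034 -0.0017  0.1291]
wz 0.6
```

View pics/s2.png

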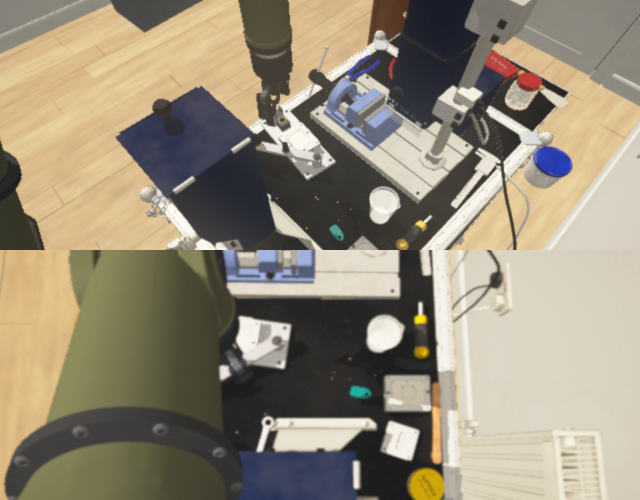

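Call:
{"name": "carry_out", "arguments": {
  "targets": "0 0 0.6 -0.0034 -0.0017 0.035 0.3;0 0 0 0 0 0.035 0.3;0 0 0 0 0 0.035 0.3;0 0 0 0 0 0.024 0.3;0 0 0 0 0 0 0.3"
}}

```text
time: 3.05
tcp_pos: [566.5, 111.4, 45.2]
orientation: [-0.002, 0.49, 0.872, -0.002]
contact_force: [-0.1, 0.7, 1.1]
gripper_width: 59.9
grasp_force: 0.0
```

Call:
{"name": "carry_out", "arguments": {
  "targets": "0 0 0 0 0 0 1;0 0 0 0 0 0 1;0 0 0 0 0 0 1;0 0 0 0 0 0 1;0 0 0 0 0 0 1",
  "force": 25
}}

```text
time: 3.55
tcp_pos: [569.9, 111.9, 49.9]
orientation: [0.001, 0.491, 0.871, 0.001]
contact_force: [-0.2, 0.7, 8.0]
gripper_width: 13.0
grasp_force: 24.6
```

```bash
python3 - <<'E'
from h import *
go((568.4,113.4,48),31.6)
E
```

```text
t 3.55 tcp [569.9 111.9  49.9] yaw 31.2 tilt [ 0.003  0.001 -1.   ] F [-0.2  0.7  8. ] w 13.0 q [-0.28  0.64  0.07  1.84 -0.07  0.66  0.37]
tool shift m [ 0.0021 -0.0005  0.0019]
wz -0.4
```

Call:
{"name": "carry_out", "arguments": {
  "targets": "0 0 0 0 0 -0.003 1;0 0 3.9 -0.0002 0.0054 0 1;0 0 3.9 -0.0002 0.0054 0 1;0 0 3.9 -0.0002 0.0054 0 1;0 0 0 0 0 0 1"
}}

```text
time: 4.05
tcp_pos: [582.7, 118.4, 50.4]
orientation: [-0.001, 0.577, 0.816, -0.001]
contact_force: [-0.0, -0.4, -9.3]
gripper_width: 13.0
grasp_force: 26.4
```

```bash
cat >> h.py <<'E'
def arc():
    o=robot.observe();d=o['tcp_pos'][:2]-[610.35,45.3];print("r",np.hypot(*d).round(1),"own deg",(np.degrees(np.arctan2(d[1],d[0]))-82.15).round(2))
E
python3 - <<'E'
from h import *
go(None,-7.85);arc()
E
```

```text
t 4.05 tcp [582.7 118.4  50.4] yaw 19.5 tilt [-0.002 -0.001 -1.   ] F [-0.  -0.4 -9.3] w 13.0 q [-0.32  0.66  0.13  1.8  -0.12  0.7   0.21]
wz 27.3
r 78.2 own deg 28.52
```

Call:
{"name": "carry_out", "arguments": {
  "targets": "0 0 3.9 -0.0002 0.0054 0.0015 1;0 0 3.9 -0.0002 0.0054 0 1;0 0 3.9 -0.0002 0.0054 0 1;0 0 3.9 -0.0002 0.0054 0 1;0 0 0 0 0 0 1"
}}

```text
time: 4.55
tcp_pos: [604.5, 123.6, 50.2]
orientation: [-0.0, 0.682, 0.731, 0.0]
contact_force: [-1.9, 0.8, 2.3]
gripper_width: 12.6
grasp_force: 27.3
```

Call:
{"name": "carry_out", "arguments": {
  "targets": "0 0 3.9 -0.0002 0.0054 0 1;0 0 3.9 -0.0002 0.0054 0 1;0 0 3.9 -0.0001 0.0054 0 1;0 0 0 0 0 0 1;0 0 0 0 0 0 1"
}}

```text
time: 5.05
tcp_pos: [619.3, 123.5, 50.2]
orientation: [-0.001, 0.752, 0.659, -0.0]
contact_force: [-5.2, 1.5, 3.0]
gripper_width: 12.7
grasp_force: 27.5
```

```bash
python3 - <<'E'
from h import *
go(None,-7.85);arc()
E
```

```text
t 5.05 tcp [619.3 123.5  50.2] yaw -7.6 tilt [-0.002  0.001 -1.   ] F [-5.2  1.5  3. ] w 12.7 q [-0.39  0.71  0.27  1.69 -0.25  0.77 -0.14]
wz 0.3
r 78.7 own deg 1.3
```

Call:
{"name": "carry_out", "arguments": {
  "targets": "0 0 0 0 0.002 0 1;0 0 0 0 0.002 0 1;0 0 0 0 0 0 1"
}}

```text
time: 5.35
tcp_pos: [622.3, 123.4, 50.2]
orientation: [-0.002, 0.752, 0.659, -0.001]
contact_force: [-8.1, 3.1, 5.9]
gripper_width: 12.9
grasp_force: 27.8
```

Call:
{"name": "carry_out", "arguments": {
  "targets": "0 0 0 0 0.001 0 1;0 0 0 0 0.001 0 1;0 0 0 0 0 0 1;0 0 0 0 0 0 1"
}}

```text
time: 5.75
tcp_pos: [622.3, 123.3, 50.1]
orientation: [-0.003, 0.752, 0.659, -0.002]
contact_force: [-13.0, 4.6, 10.4]
gripper_width: 12.9
grasp_force: 28.4
```

```bash
python3 - <<'E'
from h import *
go(None,-7.85);arc()
E
```

```text
t 5.75 tcp [622.3 123.3  50.1] yaw -7.5 tilt [-0.008  0.002 -1.   ] F [-13.    4.6  10.4] w 12.9 q [-0.39  0.72  0.27  1.68 -0.25  0.78 -0.14]
wz 0.3
r 78.9 own deg -0.87
```

Call:
{"name": "carry_out", "arguments": {
  "targets": "0 0 0 0 -0.0025 0 0.5;0 0 0 0 0 0 0.5;0 0 0 0 0 0 0.5;0 0 0 0 0 -0.03 0.5;0 0 0 0 0 -0.035 0.5"
}}

```text
time: 6.25
tcp_pos: [623.6, 121.2, 114.2]
orientation: [-0.0, 0.753, 0.657, -0.001]
contact_force: [0.5, 0.1, -0.5]
gripper_width: 42.5
grasp_force: 0.0
```

Call:
{"name": "carry_out", "arguments": {
  "targets": "0 0 0 0 0 0 0.5;0 0 0 0 0 0 0.5"
}}

```text
time: 6.45
tcp_pos: [625.1, 121.6, 115.8]
orientation: [0.001, 0.753, 0.657, 0.001]
contact_force: [-0.2, -0.1, 0.1]
gripper_width: 42.8
grasp_force: 0.0
```

```bash
python3 - <<'E'
from h import *
import cv2
go((633,202,110),-7.85)
im=robot.grab_frame("scene")[:,:,::-1]
cv2.imwrite("pics/s3.png",cv2.resize(im[90:205,230:350],None,fx=5,fy=5,interpolation=cv2.INTER_CUBIC))
for q in [(632,202,83),(621.3,124.5,71),(635,218,43)]: print(((w2px("scene",q)-[230,90])*5).round())
E
```

```text
t 6.45 tcp [625.1 121.6 115.8] yaw -7.8 tilt [ 0.003  0.    -1.   ] F [-0.2 -0.1  0.1] w 42.8 q [-0.41  0.64  0.3   1.62 -0.22  0.91 -0.16]
tool shift m [ 0.0808 -0.0031  0.0058]
wz 0.1
[250. 181.]
[337. 293.]
[241. 214.]
```

View pics/s3.png

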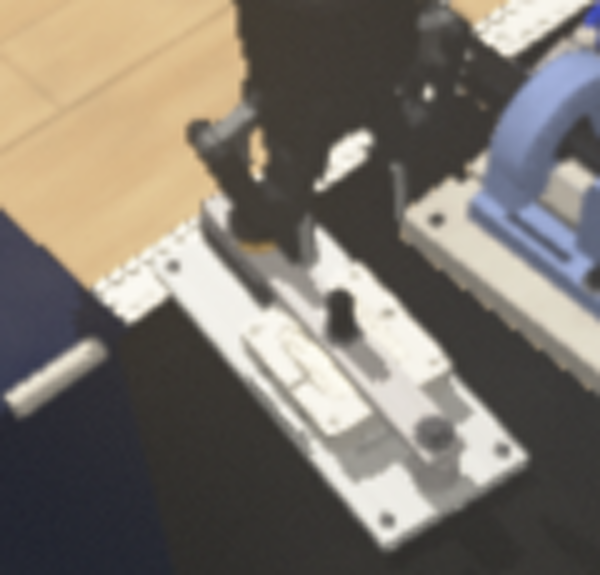

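Call:
{"name": "carry_out", "arguments": {
  "targets": "0 0 0 0.0404 -0.0015 0 0.5;0 0 0 0.0404 -0.0016 0 0.5;0 0 0 0 0 0 0.5;0 0 0 0 0 0 0.5"
}}

```text
time: 6.9
tcp_pos: [631.1, 203.6, 113.0]
orientation: [-0.001, 0.753, 0.658, -0.001]
contact_force: [-0.8, 0.7, -0.7]
gripper_width: 42.9
grasp_force: 0.0
```

```bash
python3 - <<'E'
from h import *
go((633,202,63),-7.85)
E
```

```text
t 6.9 tcp [631.1 203.6 113. ] yaw -7.6 tilt [-0.002 -0.001 -1.   ] F [-0.8  0.7 -0.7] w 42.9 q [-0.52  0.68  0.3   1.54 -0.23  0.95 -0.28]
tool shift m [-0.0013  0.0022  0.05  ]
wz 0.2
```

Call:
{"name": "carry_out", "arguments": {
  "targets": "0 0 0 -0.0013 0.0022 0.025 0.5;0 0 0 0 0 0.025 0.5;0 0 0 0 0 0 0.5;0 0 0 0 0 0 0.5"
}}

```text
time: 7.3
tcp_pos: [633.9, 199.2, 64.4]
orientation: [0.0, 0.754, 0.657, -0.001]
contact_force: [0.0, -0.4, 1.3]
gripper_width: 42.6
grasp_force: 0.0
```

Call:
{"name": "carry_out", "arguments": {
  "targets": "0 0 0 0 0 0 0.8;0 0 0 0 0 0 1;0 0 0 0 0 0 1;0 0 0 0 0 0 1",
  "force": 50
}}

```text
time: 7.7
tcp_pos: [633.3, 200.7, 65.2]
orientation: [-0.0, 0.754, 0.657, -0.0]
contact_force: [-4.5, -0.4, 1.0]
gripper_width: 8.8
grasp_force: 52.3
```

```bash
python3 - <<'E'
from h import *
go((633,202,63),-7.85)
E
```

```text
t 7.7 tcp [633.3 200.7  65.2] yaw -7.8 tilt [-0.001  0.    -1.   ] F [-4.5 -0.4  1. ] w 8.8 q [-0.5   0.74  0.28  1.59 -0.25  0.86 -0.26]
tool shift m [ 0.0012 -0.0004  0.0022]
wz 0.1
```

Call:
{"name": "carry_out", "arguments": {
  "targets": "0 0 0 0.001 -0.0005 0.003 1;0 0 0 0 0 0.003 1;0 0 0 0 0 0.003 1;0 0 0 0 0 0.002 1;0 0 0 0 0 0 1"
}}

```text
time: 8.2
tcp_pos: [633.5, 200.9, 55.9]
orientation: [0.0, 0.754, 0.657, -0.0]
contact_force: [-9.1, -3.9, 15.6]
gripper_width: 8.6
grasp_force: 54.3
```

```bash
python3 - <<'E'
from h import *
go((633,202,55),-7.85)
E
```

```text
t 8.2 tcp [633.5 200.9  55.9] yaw -7.8 tilt [-0. -0. -1.] F [-9.1 -3.9 15.6] w 8.6 q [-0.5   0.75  0.28  1.59 -0.25  0.84 -0.26]
tool shift m [ 0.0011 -0.0006  0.0009]
wz 0.0
```

Call:
{"name": "carry_out", "arguments": {
  "targets": "0 0 0 0 -0.001 0.0015 1;0 0 0 0 0 0 1"
}}

```text
time: 8.4
tcp_pos: [633.4, 200.9, 55.6]
orientation: [0.001, 0.754, 0.657, 0.001]
contact_force: [-8.2, -4.0, 22.4]
gripper_width: 9.1
grasp_force: 55.3
```

Call:
{"name": "carry_out", "arguments": {
  "targets": "0 0 5 0 0 0 1;0 0 5 0 0 0 1;0 0 5 0 0 0 1;0 0 5 0 0 0 1;0 0 0 0 0 0 1"
}}

```text
time: 8.9
tcp_pos: [633.0, 201.0, 55.6]
orientation: [0.0, 0.857, 0.515, 0.001]
contact_force: [-10.3, -3.7, 24.0]
gripper_width: 8.9
grasp_force: 55.5
```

```bash
python3 - <<'E'
from h import *
go((633,202,55),-88.05); print(robot.observe()['wrist_torque'])
E
```

```text
t 8.9 tcp [633.  201.   55.6] yaw -28.0 tilt [ 0.001  0.    -1.   ] F [-10.3  -3.7  24. ] w 8.9 q [-0.56  0.76  0.38  1.6  -0.35  0.85 -0.53]
tool shift m [ 0.0009 -0.0005  0.0006]
wz 60.1
[-0.9511022   2.38631289 -0.02655124]
```

Call:
{"name": "carry_out", "arguments": {
  "targets": "0 0 6 0 0 0 1;0 0 6 0 0 0 1;0 0 6 0 0 0 1;0 0 6 0 0 0 1;0 0 6 0 0 0 1"
}}

```text
time: 9.4
tcp_pos: [632.4, 201.3, 55.5]
orientation: [-0.0, 0.961, 0.275, 0.0]
contact_force: [-12.3, -2.5, 23.9]
gripper_width: 9.0
grasp_force: 55.5
```

Call:
{"name": "carry_out", "arguments": {
  "targets": "0 0 6 0 0 0 1;0 0 6 0 0 0 1;0 0 6 0 0 0 1;0 0 6 0 0 0 1;0 0 0 0 0 0 1"
}}

```text
time: 9.9
tcp_pos: [632.1, 201.9, 55.5]
orientation: [-0.001, 0.998, 0.07, -0.0]
contact_force: [-13.1, -2.3, 25.8]
gripper_width: 8.5
grasp_force: 55.8
```

```bash
python3 - <<'E'
from h import *
go((633,202,55),-88.05); print(robot.observe()['wrist_torque'])
E
```

```text
t 9.9 tcp [632.1 201.9  55.5] yaw -82.0 tilt [-0.     0.001 -1.   ] F [-13.1  -2.3  25.8] w 8.5 q [-0.69  0.82  0.64  1.6  -0.58  0.92 -1.27]
tool shift m [0.0009 0.     0.0005]
wz 6.1
[-0.50264776  2.93943888 -0.04919984]
```

Call:
{"name": "carry_out", "arguments": {
  "targets": "0 0 3 0 0 0 1;0 0 3 0 0 0 1;0 0 3 0 0 0 1;0 0 0 0 0 0 1"
}}

```text
time: 10.3
tcp_pos: [632.1, 202.1, 55.5]
orientation: [-0.001, 1.0, -0.007, -0.0]
contact_force: [-12.5, -1.2, 24.9]
gripper_width: 8.6
grasp_force: 56.4
```

```bash
python3 - <<'E'
from h import *
go((633,202,55),-88.05); print(robot.observe()['wrist_torque'])
E
```

```text
t 10.3 tcp [632.1 202.1  55.5] yaw -90.8 tilt [-0.     0.001 -1.   ] F [-12.5  -1.2  24.9] w 8.6 q [-0.71  0.83  0.68  1.6  -0.62  0.93 -1.4 ]
tool shift m [0.0009 0.0001 0.0005]
wz -2.7
[-0.42914715  3.03989373  0.68151322]
```

Call:
{"name": "carry_out", "arguments": {
  "targets": "0 0 3 0 0 0 1;0 0 0 0 0 0 1;0 0 -4 0 0 0 1;0 0 0 0 0 -0.003 1;0 0 0 0 0 0 1"
}}

```text
time: 10.8
tcp_pos: [631.8, 202.1, 56.3]
orientation: [-0.0, 1.0, 0.003, -0.001]
contact_force: [-6.0, -0.6, 6.1]
gripper_width: 8.3
grasp_force: 53.1
```

```bash
python3 - <<'E'
from h import *
go(None,-88.05); print(robot.observe()['wrist_torque'])
E
```

```text
t 10.8 tcp [631.8 202.1  56.3] yaw -89.7 tilt [-0.001  0.    -1.   ] F [-6.  -0.6  6.1] w 8.3 q [-0.71  0.83  0.68  1.6  -0.61  0.93 -1.38]
wz -1.7
[-0.38560983  1.31240263  0.44772715]
```

Now I open the gripper and lift clear.

Call:
{"name": "carry_out", "arguments": {
  "targets": "0 0 0 0 0 0 0.4;0 0 0 0 0 0 0.4;0 0 0 0 0 0 0.4;0 0 0 0 0 -0.03 0.4;0 0 0 0 0 -0.04 0.4"
}}

```text
time: 11.3
tcp_pos: [631.7, 201.9, 123.9]
orientation: [0.001, 1.0, 0.002, -0.002]
contact_force: [0.8, -0.4, -0.9]
gripper_width: 51.2
grasp_force: 0.0
```

Call:
{"name": "carry_out", "arguments": {
  "targets": "0 0 0 0 0 -0.04 0.4;0 0 0 -0.045 0 0 0.4;0 0 0 -0.045 0 0 0.4;0 0 0 0 0 0 0.4;0 0 0 0 0 0 0.4"
}}

```text
time: 11.8
tcp_pos: [542.4, 202.2, 165.7]
orientation: [-0.001, 1.0, 0.002, 0.0]
contact_force: [1.4, 0.2, 0.1]
gripper_width: 51.1
grasp_force: 0.0
```

```bash
python3 - <<'E'
from h import *
import cv2
go(None)
im=robot.grab_frame("scene")[:,:,::-1]; b=robot.grab_frame("top")[:,:,::-1]
f=lambda x:cv2.resize(x,(400,400),interpolation=cv2.INTER_CUBIC)
cv2.imwrite("pics/s4.png",np.hstack([f(im[90:210,230:350]),f(b[100:240,160:300])]))
for z in(83,75): print(((w2px("scene",(632.5,202,z))-[230,90])*400/120).round())
E
```

```text
t 11.8 tcp [542.4 202.2 165.7] yaw -89.8 tilt [ 0.001  0.001 -1.   ] F [1.4 0.2 0.1] w 51.1 q [-0.87  0.61  0.79  1.73 -0.5   1.02 -1.47]
[167. 121.]
[168. 128.]
```

View pics/s4.png

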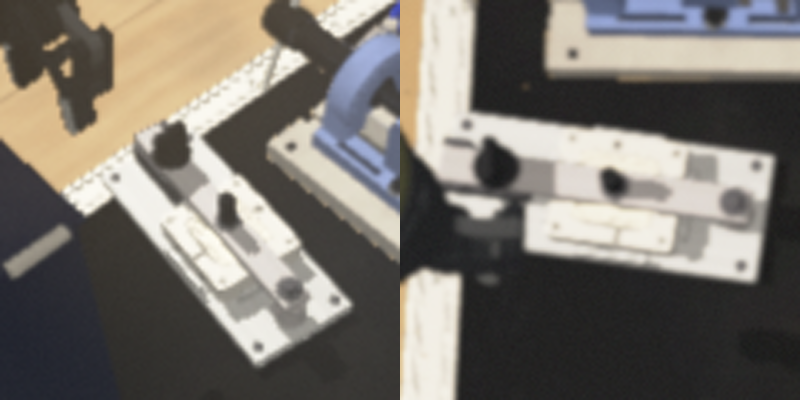

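The wing now stands across the bar, and the bar is shut. To check that the knob stays down, I overlay projected outlines for down (green) and up (red).

```bash
python3 - <<'E'
from h import *
from fit import world,p
import cv2
out=[]
for n,(u0,v0) in(("scene",(262,110)),("top",(178,135))):
    im=robot.grab_frame(n)[:,:,::-1][v0:v0+40,u0:u0+40]; k=10
    outl=[]
    for z,c in((75,(0,255,0)),(83,(0,0,255))):
        I=cv2.resize(im,None,fx=k,fy=k,interpolation=cv2.INTER_CUBIC)
        I=cv2.convertScaleAbs(I,alpha=1.6,beta=20)
        pp=lambda q:((w2px(n,world(p,q))-[u0,v0]+.5)*k).astype(int)
        dx=1.2
        for zz in(z,z-24):
            cv2.polylines(I,[np.array([pp((a+dx,78+b,zz)) for a,b in((-15,-5),(15,-5),(15,5),(-15,5))])],True,c,1)
        cv2.polylines(I,[np.array([pp((dx+16*np.cos(t),78+16*np.sin(t),z-24)) for t in np.linspace(0,6.28,30)])],True,c,1)
        cv2.polylines(I,[np.array([pp((dx*0.5+7*np.cos(t),7*np.sin(t),71)) for t in np.linspace(0,6.28,30)])],True,(255,0,255),1)
        outl.append(I)
    out.append(np.hstack(outl))
cv2.imwrite("pics/s5.png",cv2.resize(np.vstack(out),(600,600)))
E
```

```text
(no output)
```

View pics/s5.png

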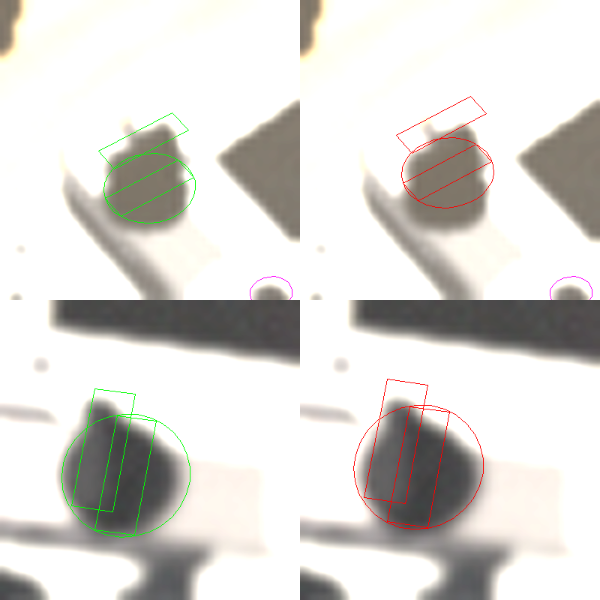

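The down outline fits and the up one does not: in the scene view the knob's top edge sits at or below the green outline. I hand in.

```bash
python3 -c "
from rig import robot
print(robot.job_done())"
```

```text
the job is handed in; nothing more can be done
None
```

The job is handed in at about 12 s of the 51 s. The keeper bar is shut against its end stop. The knob was pressed, then turned clockwise to its stop, and the last camera check shows it staying down with the gripper clear. The mould half is still in the cradle, and the arm never went near the beaker, screwdriver or moulding.

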